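Snap an open spacer clip onto the rod of a length stop and slide it home

ROBOT

A 6-joint arm with a two-finger parallel gripper is mounted at the origin on a cart in front of the work surface, level with it; the furniture and walls round the work are solid. World frame = base frame: x ahead of the robot, y to its left, z up, the work surface at z = 0. Lengths are in m, angles in rad, forces in N, time in s.
With the tool pointing down it reaches from about 0.375 to 0.9 m from the base axis. Payload 3.1 kg.
Tool frame: the origin (TCP) lies at the very end of the fingers, on their centre line; the grasp point (between the pads) lies 19 mm behind it (arm.pinch_z is the distance from the TCP to the grasp point, in m); z points along the fingers, y is the direction in which the jaws open and shut (so a half turn about z gives the same grasp; the last joint's range is limited). The gripper opens to 85 mm and grips with 20 to 120 N. Pads are 22 mm wide; open, the fingers measure 114 mm over their backs; the gripper's body (76 mm by 85 mm) begins 54 mm behind the grasp point. The pads swing forward as they close: fully open they stand 13 mm farther back than shut.
Start: joints at [1.107, 0.527, 1.433, -0, 1.181, -0.178], TCP at [0.176, 0.6, 0.231] pointing down, gripper open.
Joint ranges: [-3.08, 3.08], [-0.75, 2.2], [0.22, 2.44], [-1.43, 4.57], [0, 2.65], [-2.85, 2.85]. Speed limits (rad/s): [2.79, 2.79, 3.14, 3.14, 3.14, 3.14].

INTERFACE

Orientations are given as a unit quaternion [x, y, z, w].
In Python, from bench import arm, get_image, finder gives the robot as it stands.
- The arm moves only by the tool send_rows, never from a script. Its argument "steps" is a list of rows, each a list of 5 numbers: the shift along the tool's x, y, z in cm, then the turn about the tool's z in rad, then the closure, from -1 (fully open) to 1 (shut). A call has 1 to 8 rows; each row shifts and turns the commanded pose from where the row before left it, along the tool's axes as they then stand; what a row does not reach is not made up. A row lasts 1/8 s, in which the tool goes at most 62.5 mm and 10.7 degrees, less where a joint would pass 70% of its speed; a pose out of reach is approached as far as the arm can. A call is refused whole if a number of a shift passes 6.25 or a number of a turn 0.188, either way. A call with a gripper value outside its range is refused whole. The fingers move at their own pace and stop on an object; "grip_force" is the grip in N (left out, the last holds). Time passes only in rows, so rows that do not move let the fingers close. It gives the time, the measured TCP pose, the force and the opening at its end, in the units of the state.
- arm.sense(): the state, without advancing time (a new reading comes with each control period).
- get_image(name): name is "scene" or "top" or "wrist"; returns a dict with "frame" (480x640x3 uint8, blue, green, red), "fov_y" (degrees; the focal length in pixels is half the picture's height over the tangent of half this angle, whatever the lens; pixels are square), "cx", "cy" (the principal point, pixels), "world_from_camera" (4x4, takes a point from camera to world coordinates); the wrist camera has in their place "mount" (4x4, takes a point from camera to tool coordinates, whose origin is the TCP and whose axes are the flange's). Camera axes: x right, y down, z forward; pixel columns grow to the right and rows downward; lengths in m; the calibration is good to about 2 mm. A picture is of the moment at which its call begins: read the wrist's pose just before it. There is no depth.
- arm.hand_in(): hands the job in, once; it reports no verdict.
Trained networks look in a picture, given as the dict that the camera call returned (one of the last four; its "shot" number tells which), for a name from the list of things; names that differ only in an ending like _2 or _b are one class to them, and where a whole thing is asked for, a point or a joint stands for the part that bears it (a point fixed in the world has none). Each returns a list of dicts, best first, with "confidence" (0 to 1); they miss things now and then, are a little off and sometimes report something else, mostly with a low value. They report only what shows in the picture. A call takes as long as a camera call.
- finder.regions_of(picture, target): "mask" (480x640 bool, what is visible of it).
- finder.place_of(picture, target): "xyz" ([x, y, z] in m, in world coordinates, good to about 4 mm: a listed point, or the origin of a listed thing).
The state is a dict: "time_s": time; "joint_positions": joint angles; "dq": joint speeds; "joint_efforts": joint torques, N m; "tool_pos": TCP position; "eef_rot": TCP orientation; "contact_force": force on the tool from outside, world axes, zero at the start; "torque": the same for the moment, N m; "opening": opening from 0.0 (shut) to 1.0 (fully open).
Only numpy, scipy, OpenCV 4.12 (cv2) and the standard library are available. Lean on these libraries where they do the work, as an engineer would, in place of code of your own. Each camera call takes 0.05 s, during which the arm holds its last target.

TASK

Pick up the blue C-shaped spacer clip and press it straight down over the steel rod of the length stop, gap first, until it snaps on and bears firmly home on the rod; put it on at the free end, on the other side of the red band from the brass stop block. Then slide it along the rod until it bears firmly on the stop block, and leave it there, upright and touching the block. Work gently: do not force the clip, do not push the stop block out of its setting (only friction holds it), and leave the yellow clip where it is.

Things in the scene. Friction and masses are not known exactly. Their poses are not given: they have to be found in the camera images.
- rail: Length stop fixed to the bench: plywood base 70 (x) x 360 (y) x 14 mm high, two posts 40 x 22 mm, 90 mm high, at y = +-150 mm, a steel rod between them. Origin: centre of the base's underside, on the bench; x across the rod, y along it, z up. The rod runs straight above the origin's y axis; free end towards +y, brass stop block on the -y side. Black clamp knobs stick out to x = +36 mm.
- load_point (a point): Point on the base's top (14 mm above the bench) straight below the rod, 50 mm to the free side (+y) of the red band, axes as the rail's. Rod: 16 mm diameter, rigid; its height is set anew for each job, axis 50 to 70 mm above the bench, NOT in the readings: find it by feel or sight. The red band, 6 mm wide, is at the rod's middle (rail y = 0).
- stop_block: Brass block 40 (x) x 16 (y) x 70 mm high, on the base, its top 84 mm above the bench, at rail y = -100 to -55 mm; the rod passes through its slot. Origin: centre of its underside, 14 mm above the bench; axes as the rail's. Its face to the free end is at y = +8 mm. Held along the track by friction alone: slips at about 18 N.
- blue_clip: Blue plastic C-clip, 32 mm long along its bore, outer diameter 27, bore 17.5 mm, about 70 g, standing on its two feet, gap down. Origin on the bore's axis, 15.5 mm above the feet; y along the bore, z up. The gap is 10.5 mm wide between two sprung catches 6 mm below the origin and flares to 21 mm at the feet. Either way round is right.
- blue_tab (a point): Middle of the blue clip's flat ribbed gripping tab, 29 mm above its origin, axes as the clip's. The tab is 14 mm thick (x), 32 mm wide (y) and reaches from 12 to 45.5 mm above the origin.
- blue_pad: Grey pad in the roof of the blue clip's bore, fixed in it; origin and axes are the clip's. Pressed on, the catches touch the rod with the origin 13.5 mm above the rod's axis; 8 to 15 N spreads them, the clip pulls itself down, and is home when the pad meets the rod, origin level with the rod's axis: firm resistance. Pressing home with over 20 N is forcing. It then slides with 2 to 8 N drag.
- yellow_clip: Yellow clip of the same shape, but only 18 mm long along its bore, standing on the bench: not needed, leave it alone. Origin and axes as the blue one's.

How it is judged:
On the way, in this order (a step that is already met when the one before it is completed fails the run):
1. the blue clip is snapped on and pressed home, on the free side of the red band: its pad bears on the rod with over 9 N (x of blue_clip in the frame of rail between -0.004 and 0.004 m and angle between the y axis of blue_clip and the y axis of rail, either way round below 0.15 rad and angle between blue_clip's own z axis and vertical below 0.3 rad and contact force between blue_pad and rail above 9 N and y of blue_clip in the frame of rail above 0.01 m), for 0.1 s.
2. slid along the rod, it is pressed on the stop block with over 3 N (x of blue_clip in the frame of rail between -0.004 and 0.004 m and angle between the y axis of blue_clip and the y axis of rail, either way round below 0.15 rad and angle between blue_clip's own z axis and vertical below 0.3 rad and contact force between blue_clip and stop_block above 3 N), for 0.1 s.
At the end, for the whole second after the job is handed in: The blue clip is fully home on the rod (pad held on it with over 1.5 N; centred across within 4 mm, parallel within 0.15 rad, tab up within 0.3 rad), its end within 2.5 mm of the stop block's face, at rest and released; the block within 3 mm of its setting (x of blue_clip in the frame of rail between -0.004 and 0.004 m and angle between the y axis of blue_clip and the y axis of rail, either way round below 0.15 rad and angle between blue_clip's own z axis and vertical below 0.3 rad and contact force between blue_pad and rail above 1.5 N and y of blue_clip in the frame of stop_block between 0.02 and 0.0265 m and distance of stop_block from where it was at the start of the episode below 0.003 m and linear speed of blue_clip below 0.02 m/s and contact force between the fingers and blue_clip below 0.05 N); the robot touches nothing.
It fails at once if the clip is forced: contact forces between it and the length stop add up to more than 40 N (its own spring grip makes about 15 of them) (contact force between blue_clip and rail above 40 N).
It fails at once if the stop block is pushed out of its setting by more than 3 mm (distance of stop_block from where it was at the start of the episode above 0.003 m).
It fails at once if the yellow clip is moved by more than 20 mm (distance of yellow_clip from where it was at the start of the episode above 0.02 m).
It also fails if it takes over 64 s, if anything falls off the work surface, if the arm or the gripper's body presses on something with over 40 N, if the wrist force passes 120 N, or if a joint passes its speed limit or range.

## Working session

There is one attempt and no reset: what is moved stays moved. The work goes in short steps, Python scripts to look and compute and a tool call to move; the robot and the scene stay as the last step left them, time stands still between calls to the robot, and variables do not carry over. Pictures are saved under pics/ and viewed, and the job is handed in when it is done.

Besides the shell and the picture viewer there is one more tool, called as name([rows], argument=value, ...), one row to a line, values as JSON. send_rows: Moves the arm, as the interface text tells. Its arguments: {"type":"object","properties":{"steps":{"type":"array","items":{"type":"array","items":{"type":"number"}}},"grip_force":{"type":"number"}},"required":["steps"]}

```bash
ls; mkdir -p pics; cat > h.py <<'E'
import numpy as np, cv2
from bench import arm, get_image, finder
from scipy.spatial.transform import Rotation as R
def proj(p,T,P):
    q=np.linalg.inv(T)@np.r_[P,1]; f=240/np.tan(np.radians(p['fov_y'])/2)
    return np.array([p['cx']+f*q[0]/q[2],p['cy']+f*q[1]/q[2]])
def ray(p,T,uv):
    f=240/np.tan(np.radians(p['fov_y'])/2)
    d=T[:3,:3]@np.array([(uv[0]-p['cx'])/f,(uv[1]-p['cy'])/f,1]); return T[:3,3],d
def at_z(p,T,uv,z):
    o,d=ray(p,T,uv); return o+d*(z-o[2])/d[2]
def toolT(s):
    T=np.eye(4);T[:3,:3]=R.from_quat(s['eef_rot']).as_matrix();T[:3,3]=s['tool_pos'];return T
E
python3 - <<'E'
from h import *
print(arm.sense(), arm.pinch_z)
for n in ['scene','top','wrist']:
    s=arm.sense();p=get_image(n);cv2.imwrite(f'pics/{n}0.png',p['frame'])
    print(n,p['fov_y'],p['cx'],p['cy'],p.get('world_from_camera',p.get('mount')).round(3).tolist())
    for t in ['rail','load_point','stop_block','blue_clip','blue_tab','yellow_clip']:
        r=finder.place_of(p,t); print(t,[(np.round(x['xyz'],4).tolist(),round(x['confidence'],2)) for x in r[:2]])
E
```

```text
pics
{'time_s': 0.0, 'joint_positions': array([ 1.10748579e+00,  5.28512153e-01,  1.43389898e+00, -4.15765387e-05,
        1.18141592e+00, -1.78495207e-01]), 'dq': array([ 1.93796143e-05, -1.02996407e-04,  2.12382858e-04,  1.35410823e-04,
       -8.60373124e-04, -5.68532066e-04]), 'joint_efforts': array([ 5.22193591e-05, -4.42365253e+01, -1.78020072e+01, -3.88532726e-04,
        8.65752634e-03, -8.36933253e-06]), 'tool_pos': array([0.17526427, 0.59916958, 0.23030644]), 'eef_rot': array([ 1.41918894e-01,  9.89877659e-01, -1.06623128e-03, -3.34149014e-04]), 'contact_force': array([-0.49493211, -0.27579857, -0.09047631]), 'torque': array([-0.04107086,  0.03118184, -0.0253028 ]), 'opening': 0.9998246351471064} 0.0187
scene 50.627905532333166 318.27860469541827 238.5734506483634 [[-0.441, -0.568, 0.694, -0.044], [-0.897, 0.26, -0.357, 0.344], [0.022, -0.78, -0.625, 0.626], [0.0, 0.0, 0.0, 1.0]]
rail [([0.5676, -0.0936, 0.0021], 0.89)]
load_point [([0.4996, 0.1471, 0.0177], 0.74), ([0.5006, 0.1443, 0.0467], 0.74)]
stop_block [([0.5676, -0.188, 0.0187], 0.86)]
blue_clip [([0.4996, 0.1464, 0
[... 205 characters left out ...]
468422527 240.14236374829116 [[-0.019, -0.993, 0.12, 0.437], [-1.0, 0.022, 0.016, 0.004], [-0.019, -0.12, -0.993, 1.004], [0.0, 0.0, 0.0, 1.0]]
rail [([0.5674, -0.0984, 0.0006], 0.55)]
load_point [([0.5633, -0.0501, 0.013], 0.66), ([0.5701, -0.0973, 0.0005], 0.18)]
stop_block [([0.5657, -0.1901, 0.0123], 0.85)]
blue_clip [([0.4997, 0.1444, 0.0157], 0.53)]
blue_tab [([0.4985, 0.1469, 0.0457], 0.62)]
yellow_clip [([0.4808, 0.2388, 0.0135], 0.76)]
wrist 61.028591207638094 311.98974724397726 234.85476233510812 [[-0.001, -0.965, -0.26, 0.064], [1.0, -0.001, -0.001, -0.0], [0.0, -0.26, 0.965, -0.142], [0.0, 0.0, 0.0, 1.0]]
rail []
load_point []
stop_block []
blue_clip []
blue_tab []
yellow_clip []
```

View pics/scene0.png

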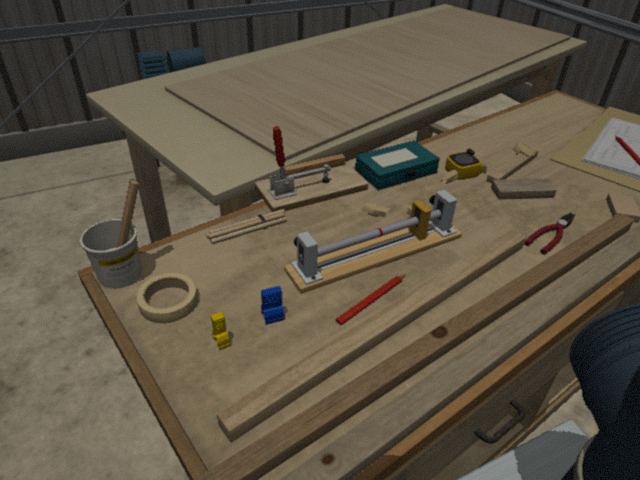

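View pics/top0.png

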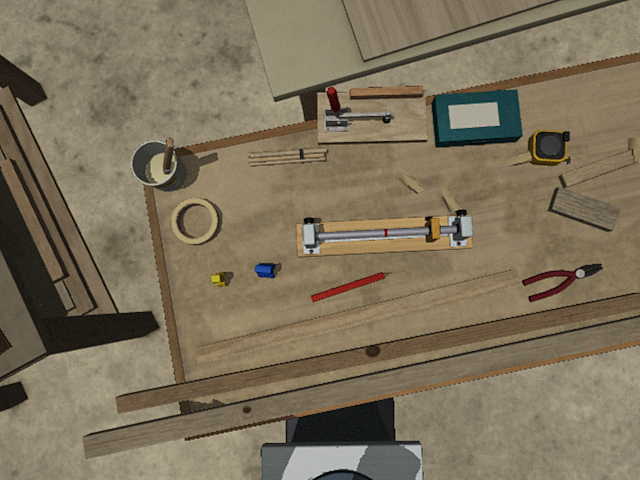

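```bash
cat >> h.py <<'E'
def plan(target,yaw_y=None):
    """rows total: shift in current tool frame (cm), and turn so that tool y axis points at world angle yaw_y (mod pi)"""
    s=arm.sense();T=toolT(s);d=T[:3,:3].T@(np.array(target)-T[:3,3])*100
    a=np.arctan2(T[1,1],T[0,1]);t=None
    if yaw_y is not None:
        t=-((yaw_y-a+np.pi/2)%np.pi-np.pi/2) # tool z down -> turn sign flips
    print('shift cm',d.round(2),'turn',t,'cur yaw_y',a,'tcp',T[:3,3].round(4),'F',s['contact_force'].round(2),'open',round(s['opening'],3),'t',s['time_s'])
E
python3 - <<'E'
from h import *
plan([0.46,0.13,0.22])
f=cv2.imread('pics/top0.png')
a=cv2.resize(f[230:310,190:300],None,fx=7,fy=7,interpolation=cv2.INTER_CUBIC)
cv2.imwrite('pics/z1.png',a)
f=cv2.imread('pics/scene0.png')
cv2.imwrite('pics/z2.png',cv2.resize(f[180:360,190:480],None,fx=2.7,fy=2.7,interpolation=cv2.INTER_CUBIC))
E
```

```text
shift cm [-40.5  -37.1    1.13] turn None cur yaw_y 1.2860033997931344 tcp [0.1756 0.5998 0.2314] F [-0.26  0.62  0.08] open 1.008 t 1.05
```

View pics/z1.png

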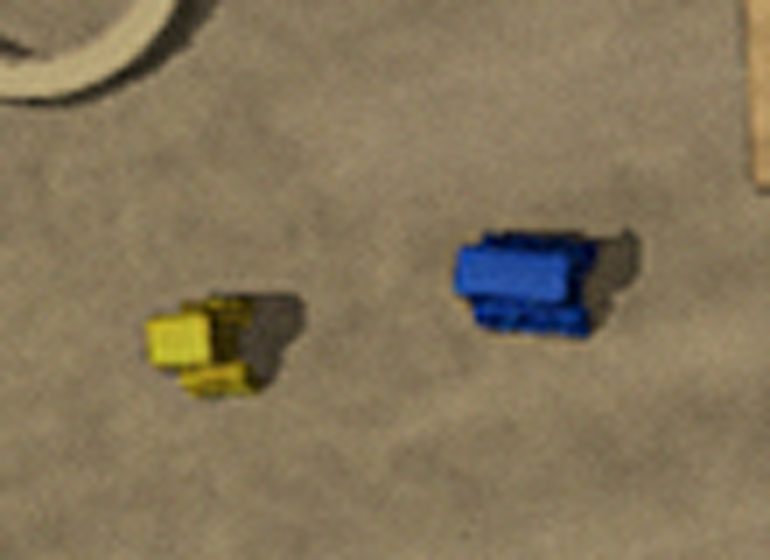

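View pics/z2.png

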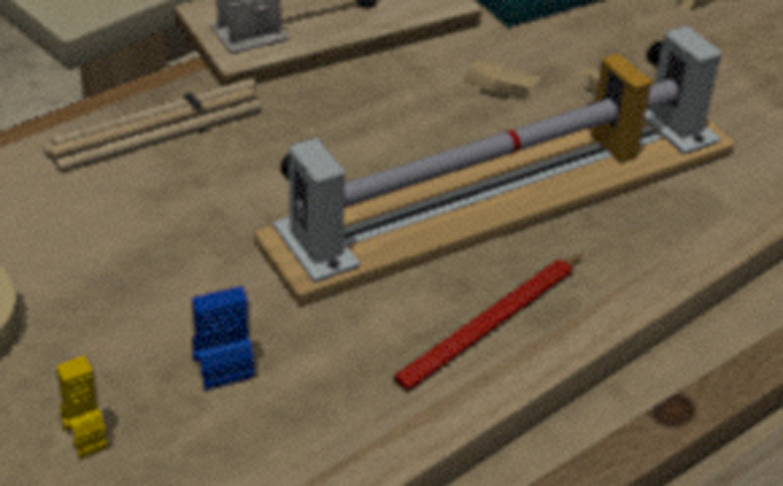

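send_rows([
  [-4,-3.7,0,0.16,-1],
  [-3.4,-4.3,0,0.16,-1],
  [-2.7,-4.8,0,0.16,-1],
  [-1.9,-5.1,0,0.16,-1],
  [-1.1,-5.3,0,0.16,-1],
  [-0.2,-5.4,0,0.16,-1],
  [0.6,-5.4,0,0.16,-1],
  [1.5,-5.2,0,0.16,-1],
])

```text
time_s: 2.05
tool_pos: [0.0084, 0.32, 0.2315]
eef_rot: [0.696, 0.718, 0.0, -0.0]
contact_force: [0.2, 0.8, -0.2]
opening: 0.997
```

```bash
python3 - <<'E'
from h import *
plan([0.49,0.145,0.22],0)
E
```

```text
shift cm [-18.93  47.61   1.15] turn 0.02999613079363872 cur yaw_y 0.02999613079363868 tcp [0.0084 0.32   0.2315] F [ 0.17  0.84 -0.15] open 0.997 t 2.05
```

send_rows([
  [-2,5.2,0,0.03,-1],
  [-2,5.2,0,0,-1],
  [-2,5.2,0,0,-1],
  [-2,5.2,0,0,-1],
  [-2,5.2,0,0,-1],
  [-2,5.2,0,0,-1],
  [-2,5.2,0,0,-1],
  [-2,5.2,0,0,-1],
])

```text
time_s: 3.05
tool_pos: [0.4294, 0.1648, 0.2315]
eef_rot: [0.705, 0.709, 0.0, 0.0]
contact_force: [0.2, 1.2, -0.7]
opening: 1.0
```

send_rows([
  [-2,5,0,0,-1],
  [0,0,0,0,-1],
  [0,0,0,0,-1],
])

```text
time_s: 3.42
tool_pos: [0.4765, 0.1461, 0.2309]
eef_rot: [0.705, 0.709, -0.001, -0.001]
contact_force: [-1.6, -0.6, 0.7]
opening: 1.002
```

```bash
cat > look.py <<'E'
from h import *
import sys
def look(tag,names):
    s=arm.sense();p=get_image('wrist');T=toolT(s)@p['mount'];cv2.imwrite(f'pics/w{tag}.png',p['frame'])
    np.savez(f'w{tag}.npz',T=T,fov=p['fov_y'],cx=p['cx'],cy=p['cy'],tool=toolT(s))
    for t in names:
        r=finder.place_of(p,t); print(t,[(np.round(x['xyz'],4).tolist(),round(x['confidence'],2)) for x in r[:2]])
    return p,T
if __name__=='__main__':
    look(sys.argv[1],sys.argv[2].split(','))
E
python3 look.py 1 blue_clip,blue_tab,yellow_clip,rail; python3 -c "
from h import *
plan([0.5,0.1455,0.22],0)"
```

```text
blue_clip [([0.5003, 0.1432, 0.0145], 0.76), ([0.5677, -0.0479, 0.0108], 0.5)]
blue_tab [([0.4998, 0.143, 0.0435], 0.82)]
yellow_clip [([0.4812, 0.2341, 0.0174], 0.6)]
rail [([0.5641, -0.0938, -0.0016], 0.78)]
shift cm [-0.14  2.35  1.15] turn 0.007716144765962607 cur yaw_y 0.007716144765962651 tcp [0.4765 0.1467 0.2315] F [-1.02  0.97 -0.45] open 1.003 t 3.675
```

View pics/w1.png

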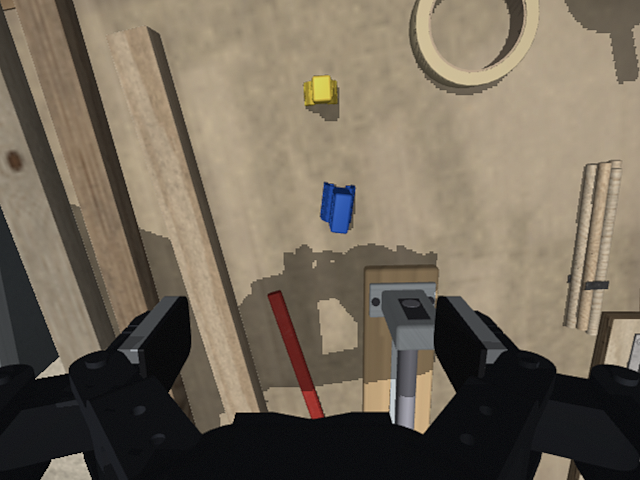

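```bash
cat > rect.py <<'E'
from h import *
def load(tag):
    d=np.load(f'w{tag}.npz');p=dict(fov_y=float(d['fov']),cx=float(d['cx']),cy=float(d['cy']));return cv2.imread(f'pics/w{tag}.png'),p,d['T']
def rectify(f,p,T,z,x0,x1,y0,y1,ppm):
    # output: col = (x-x0)*ppm, row=(y1-y)*ppm
    src=[proj(p,T,[x,y,z]) for x,y in[(x0,y1),(x1,y1),(x1,y0),(x0,y0)]]
    W=int((x1-x0)*ppm);H=int((y1-y0)*ppm)
    M=cv2.getPerspectiveTransform(np.float32(src),np.float32([[0,0],[W,0],[W,H],[0,H]]))
    return cv2.warpPerspective(f,M,(W,H),flags=cv2.INTER_CUBIC)
E
python3 - <<'E'
from rect import *
f,p,T=load('1')
g=rectify(f,p,T,0.061,0.45,0.55,0.10,0.19,7000)
cv2.imwrite('pics/r1.png',g)
for x in [(0.5,0.145,0.061)]: print(proj(p,T,x))
E
```

```text
[340.9721849  212.65787173]
```

View pics/r1.png

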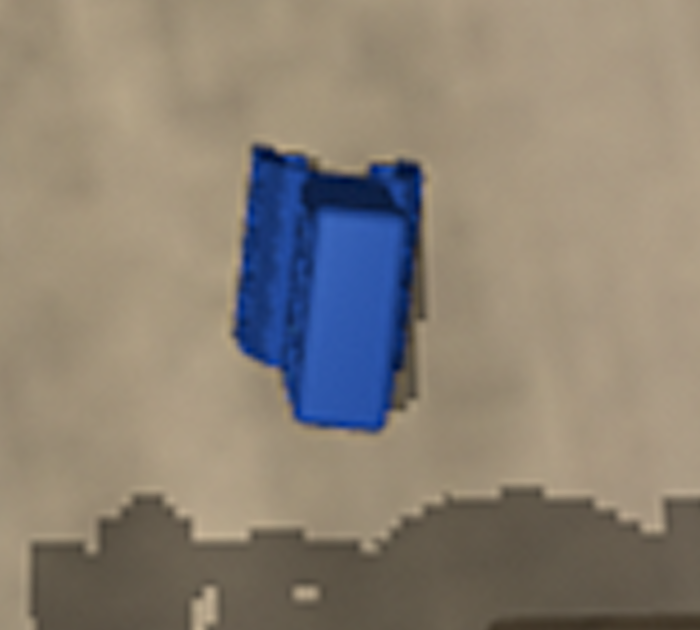

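send_rows([
  [-5.2,1.6,-0.8,0,-1],
  [-5.2,1.6,-0.8,0,-1],
  [-5.2,1.6,-0.8,0,-1],
  [-5.2,1.6,-0.8,0,-1],
  [-5.2,1.6,-0.8,0,-1],
  [-5.2,1.6,-0.8,0,-1],
  [0,0,0,0,-1],
  [0,0,0,0,-1],
])

```text
time_s: 4.68
tool_pos: [0.5748, -0.1643, 0.279]
eef_rot: [0.705, 0.709, -0.0, -0.001]
contact_force: [-0.3, 0.7, 0.1]
opening: 1.002
```

```bash
python3 look.py 2 stop_block,load_point,rail; python3 -c "
from h import *
plan([0.5,0.1448,0.13],-0.1)"
```

```text
stop_block [([0.5715, -0.189, 0.0149], 0.83)]
load_point [([0.5665, -0.0482, 0.0134], 0.67)]
rail [([0.5671, -0.0963, -0.002], 0.56)]
shift cm [30.88 -7.24 14.95] turn 0.10837088497562175 cur yaw_y 0.008370884975621681 tcp [ 0.5751 -0.1635  0.2792] F [-0.21 -0.13  0.46] open 1.005 t 4.875
```

View pics/w2.png

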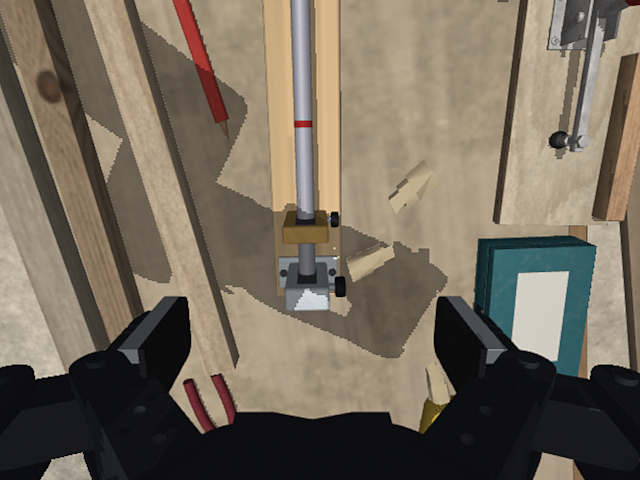

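```bash
python3 - <<'E'
from rect import *
f,p,T=load('2')
g=rectify(f,p,T,0.014,0.5,0.63,-0.25,0.0,2400)
h=rectify(f,p,T,0.06,0.5,0.63,-0.25,0.0,2400)
cv2.imwrite('pics/r2.png',np.hstack([g,h]))
E
```

```text
(no output)
```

View pics/r2.png

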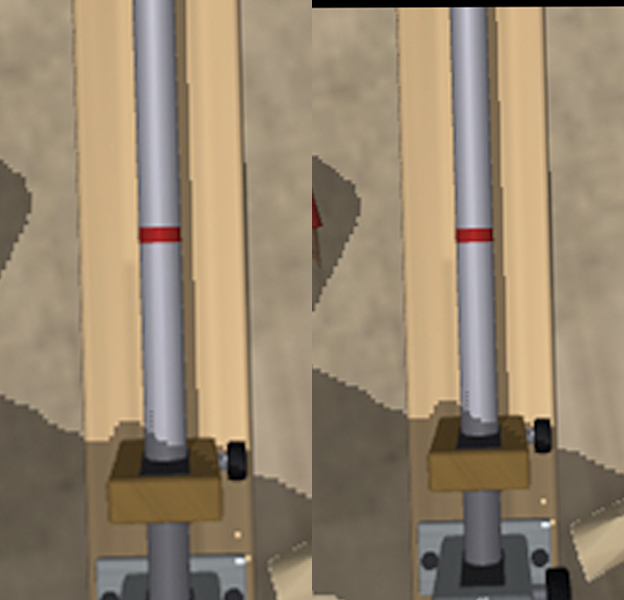

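```bash
python3 - <<'E'
from rect import *
f,p,T=load('2')
print('cam',T[:3,3])
pp=6000
for z in (0.014,0.06):
    g=cv2.cvtColor(rectify(f,p,T,z,0.52,0.62,-0.17,-0.01,pp),cv2.COLOR_BGR2HSV).astype(float)
    b=rectify(f,p,T,z,0.52,0.62,-0.17,-0.01,pp).astype(float)
    c=b[:,:,0]-b[:,:,2]  # blue-red : rod positive, wood negative
    c=cv2.GaussianBlur(c,(0,0),4)
    L=[];Rr=[];Y=[]
    for r in range(30,c.shape[0]-30,12):
        y=-0.01-r/pp
        if abs(y+0.098)<0.008: continue
        d=np.diff(c[r]); lo,hi=int(.035*pp),int(.06*pp)
        l=lo-60+np.argmax(d[lo-60:lo+90])
        rr=l+50+np.argmin(d[l+50:l+150])
        L.append(l);Rr.append(rr);Y.append(y)
    L=np.array(L)/pp+.52;Rr=np.array(Rr)/pp+.52;Y=np.array(Y)
    for nm,q in(('L',L),('R',Rr)):
        k=np.polyfit(Y,q,1); res=q-np.polyval(k,Y); m=abs(res)<.001; k=np.polyfit(Y[m],q[m],1); print(z,nm,k,np.polyval(k,-.098),m.sum(),len(m))
E
```

```text
cam [ 0.57574386 -0.09948749  0.42103452]
0.014 L [-0.0275252   0.55497038] 0.5576678533751893 67 67
0.014 R [-0.02774325  0.57227708] 0.5749959207695786 67 67
0.06 L [-0.0275039   0.55697723] 0.5596726139552138 67 67
0.06 R [-0.02737666  0.57236653] 0.575049441523374 67 67
```

send_rows([
  [5.1,-1.2,0,0,-1],
  [5.1,-1.2,0,0,-1],
  [5.1,-1.2,0,0,-1],
  [5.1,-1.2,0,0,-1],
  [5.2,-1.2,3,0,-1],
  [5.3,-1.2,3,0.108,-1],
  [0,0,5,0,-1],
  [0,0,4,0,-1],
])

```text
time_s: 5.88
tool_pos: [0.5004, 0.1452, 0.1283]
eef_rot: [0.741, 0.672, -0.0, 0.0]
contact_force: [0.3, 0.1, 0.0]
opening: 0.997
```

send_rows([
  [0,0,0,0,-1],
  [0,0,0,0,-1],
])

```text
time_s: 6.12
tool_pos: [0.5024, 0.1436, 0.1305]
eef_rot: [0.742, 0.671, 0.001, 0.001]
contact_force: [0.8, -0.9, -0.4]
opening: 1.0
```

```bash
python3 look.py 3 blue_clip,blue_tab; python3 -c "
from h import *
plan([0.5,0.1448,0.031],-0.1)
from rect import *
f,p,T=load('3')
cv2.imwrite('pics/r3.png',rectify(f,p,T,0.061,0.45,0.55,0.10,0.19,7000))"
```

```text
blue_clip [([0.4983, 0.1435, 0.0156], 0.95)]
blue_tab [([0.5001, 0.1426, 0.0431], 0.62)]
shift cm [ 0.11 -0.35 10.02] turn -0.0017651992946157158 cur yaw_y -0.10176519929461564 tcp [0.503  0.1433 0.1312] F [ 0.55  0.57 -0.14] open 1.004 t 6.275
```

View pics/r3.png

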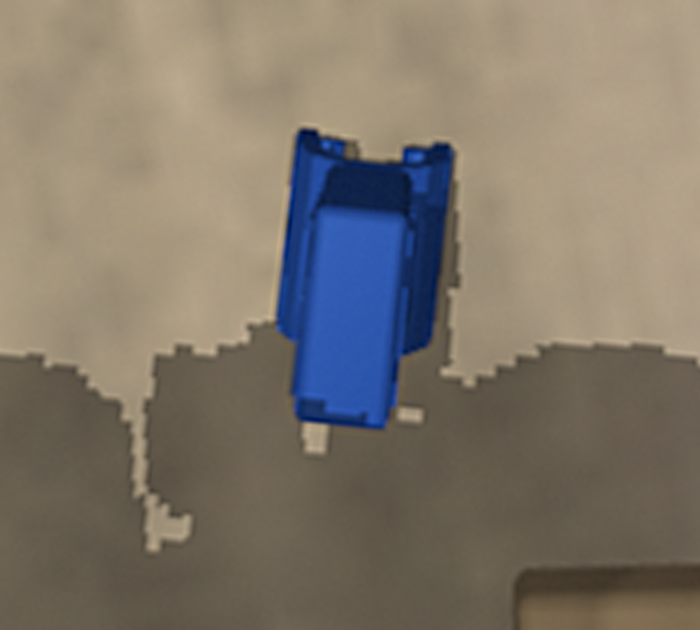

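View pics/w3.png

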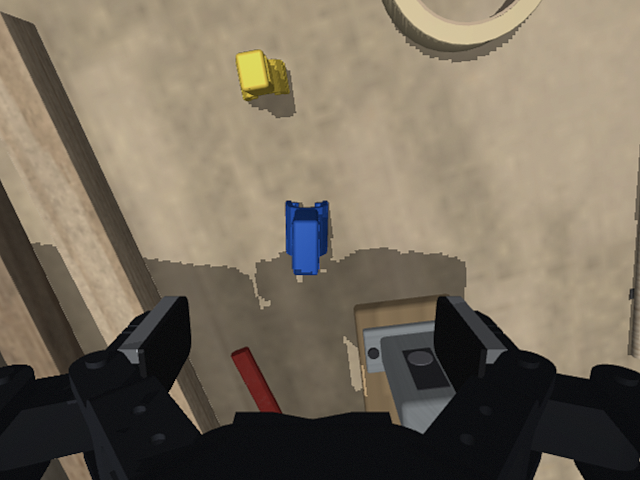

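send_rows([
  [0.1,-0.2,3,0,-1],
  [0,0,3,0,-1],
  [0,0,2,0,-1],
  [0,0,0,0,-1],
  [0,0,0,0,-1],
])

```text
time_s: 6.9
tool_pos: [0.5008, 0.1444, 0.0506]
eef_rot: [0.742, 0.67, 0.001, 0.001]
contact_force: [0.4, -0.8, -0.0]
opening: 1.002
```

```bash
cat >> h.py <<'E'
def avg(n=8):
    P=[];F=[];
    for i in range(n):
        s=arm.sense();P.append(s['tool_pos']);F.append(s['contact_force']);get_image('top')
    return np.array(P),np.array(F)
E
python3 -c "
from h import *
P,F=avg(5);print(P.round(4),F.round(2))
plan([0.5003,0.1447,0.031],-0.1)"
```

```text
[[0.5008 0.1444 0.0506]
 [0.5009 0.1444 0.0507]
 [0.5008 0.1445 0.0506]
 [0.5007 0.1445 0.0506]
 [0.5005 0.1445 0.0504]] [[ 0.42 -0.79 -0.03]
 [ 0.08 -0.89  0.82]
 [ 0.07  0.12  0.6 ]
 [-0.51 -0.39 -0.08]
 [-0.07  0.63  0.51]]
shift cm [ 0.02 -0.01  1.92] turn -0.0015920555494643995 cur yaw_y -0.10159205554946442 tcp [0.5003 0.1445 0.0502] F [ 0.01 -0.18  0.06] open 1.004 t 7.15
```

send_rows([
  [0,0,1.9,0,-1],
  [0,0,0,0,-1],
  [0,0,0,0,1],
  [0,0,0,0,1],
  [0,0,0,0,1],
  [0,0,0,0,1],
  [0,0,0,0,1],
  [0,0,0,0,1],
], grip_force=60)

```text
time_s: 8.15
tool_pos: [0.5, 0.1445, 0.0307]
eef_rot: [0.742, 0.67, 0.0, 0.0]
contact_force: [-0.6, -0.3, 5.0]
opening: 0.154
```

send_rows([
  [0,0,0,0,1],
  [0,0,0,0,1],
  [0,0,0,0,1],
  [0,0,0,0,1],
])

```text
time_s: 8.65
tool_pos: [0.5, 0.1444, 0.0307]
eef_rot: [0.742, 0.67, 0.0, 0.0]
contact_force: [0.1, 0.2, 5.3]
opening: 0.153
```

```bash
python3 look.py 4 blue_clip,blue_tab; python3 -c "
from h import *
plan([0.5003,0.1447,0.031],-0.1)
p=get_image('scene');cv2.imwrite('pics/s4.png',cv2.resize(p['frame'][150:370,180:480],None,fx=2.6,fy=2.6,interpolation=cv2.INTER_CUBIC))"
```

```text
blue_clip [([0.4991, 0.1447, 0.0147], 0.85)]
blue_tab [([0.5015, 0.1418, 0.0471], 0.86), ([0.501, 0.1432, 0.0146], 0.38)]
shift cm [ 0.03  0.03 -0.03] turn -0.0015786792816445683 cur yaw_y -0.10157867928164466 tcp [0.5    0.1445 0.0307] F [-0.99 -0.16  5.48] open 0.153 t 8.8
```

View pics/w4.png

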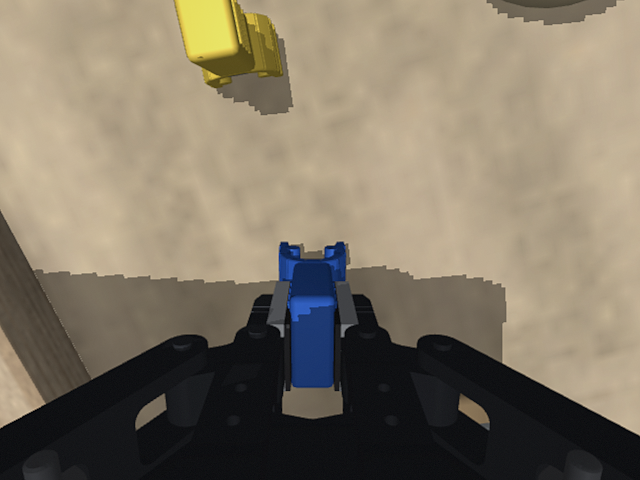

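View pics/s4.png

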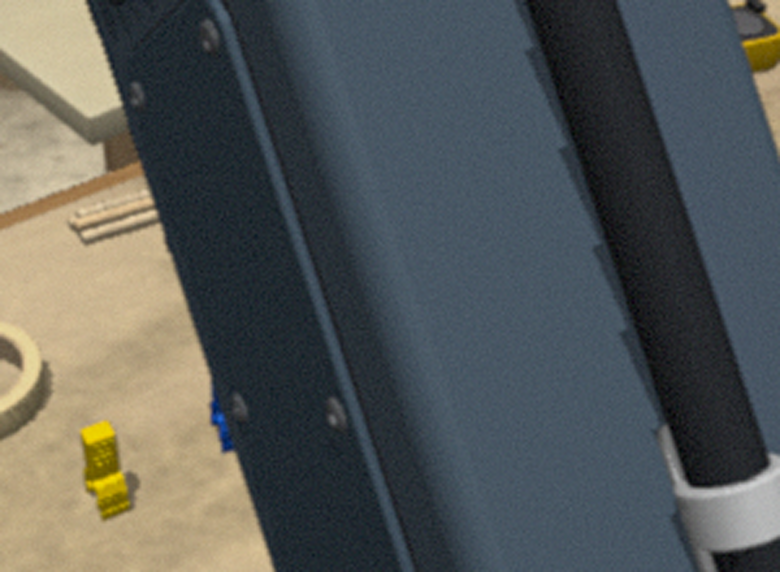

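send_rows([
  [0,0,-3,0,1],
  [0,0,-4,0,1],
  [0,0,-4,0,1],
  [0,0,-3,0,1],
  [0,0,0,0,1],
  [0,0,0,0,1],
])

```text
time_s: 9.6
tool_pos: [0.4988, 0.1444, 0.1693]
eef_rot: [0.742, 0.67, -0.001, -0.001]
contact_force: [-0.9, -0.1, -1.2]
opening: 0.152
```

```bash
python3 look.py 5 blue_clip,blue_tab;python3 -c "
from h import *
plan([0.5657,-0.048,0.17],0.0275)"
```

```text
blue_clip [([0.5015, 0.1421, 0.1544], 0.64)]
blue_tab [([0.5007, 0.1435, 0.1852], 0.73)]
shift cm [-18.45   8.62  -0.14] turn -0.12919079855484616 cur yaw_y -0.10169079855484622 tcp [0.4987 0.1443 0.1688] F [-0.07 -0.16 -0.21] open 0.156 t 9.75
```

View pics/w5.png

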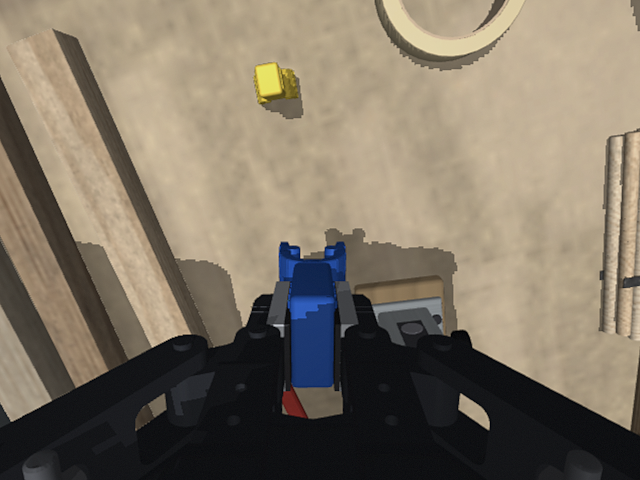

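send_rows([
  [-3.7,1.7,-0.1,0,1],
  [-3.7,1.7,0,0,1],
  [-3.7,1.7,0,0,1],
  [-3.7,1.7,0,0,1],
  [-3.7,1.8,0,0,1],
  [0,0,0,-0.129,1],
  [0,0,0,0,1],
  [0,0,0,0,1],
])

```text
time_s: 10.75
tool_pos: [0.5659, -0.0478, 0.1705]
eef_rot: [0.698, 0.716, -0.0, -0.001]
contact_force: [-0.3, -0.0, -1.5]
opening: 0.154
```

```bash
python3 look.py 6 blue_clip,blue_tab,load_point;python3 -c "
from h import *
plan([0.5657,-0.048,0.17],0.0275)
p=get_image('top');cv2.imwrite('pics/t6.png',p['frame'])"
```

```text
blue_clip [([0.5643, -0.0522, 0.1526], 0.88), ([0.5723, -0.188, 0.0148], 0.41)]
blue_tab []
load_point [([0.5698, -0.0465, 0.0151], 0.89)]
shift cm [-0.02 -0.07  0.12] turn 0.00019483841132705848 cur yaw_y 0.02769483841132707 tcp [ 0.5664 -0.0477  0.1712] F [-0.34 -0.08 -0.45] open 0.156 t 10.95
```

View pics/w6.png

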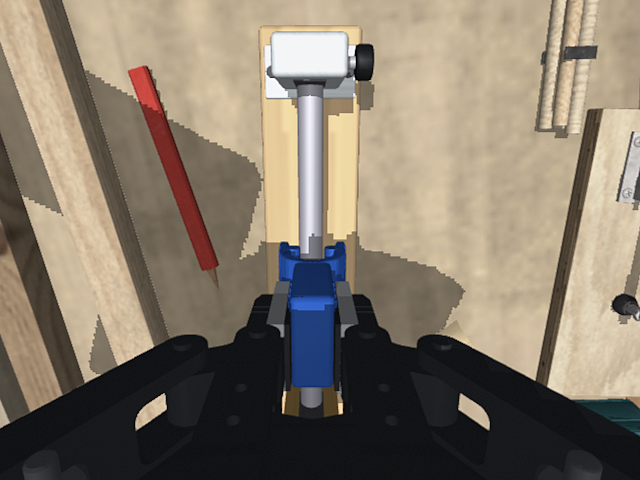

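send_rows([
  [0,-0.05,2.5,0,1],
  [0,0,2.5,0,1],
  [0,0,1.5,0,1],
  [0,0,0,0,1],
  [0,0,0,0,1],
])

```text
time_s: 11.62
tool_pos: [0.5667, -0.0485, 0.107]
eef_rot: [0.697, 0.717, 0.0, 0.001]
contact_force: [0.1, -0.6, -1.0]
opening: 0.154
```

send_rows([
  [0,0,0.2,0,1],
  [0,0,0.2,0,1],
])

```text
time_s: 11.88
tool_pos: [0.5665, -0.0485, 0.1029]
eef_rot: [0.697, 0.717, 0.0, 0.001]
contact_force: [0.2, 0.2, -0.3]
opening: 0.156
```

send_rows([
  [0,0,0.2,0,1],
  [0,0,0.2,0,1],
])

```text
time_s: 12.12
tool_pos: [0.566, -0.0484, 0.0982]
eef_rot: [0.697, 0.717, -0.0, 0.0]
contact_force: [0.2, -0.1, -1.3]
opening: 0.156
```

send_rows([
  [0,0,0.1,0,1],
  [0,0,0.1,0,1],
])

```text
time_s: 12.38
tool_pos: [0.566, -0.0484, 0.0962]
eef_rot: [0.697, 0.717, -0.0, -0.0]
contact_force: [-0.1, -0.6, -0.8]
opening: 0.154
```

send_rows([
  [0,0,0.1,0,1],
  [0,0,0.1,0,1],
])

```text
time_s: 12.62
tool_pos: [0.5661, -0.0483, 0.0943]
eef_rot: [0.697, 0.717, 0.0, 0.0]
contact_force: [-0.8, -0.8, -0.7]
opening: 0.155
```

send_rows([
  [0,0,0.1,0,1],
  [0,0,0.1,0,1],
])

```text
time_s: 12.88
tool_pos: [0.5661, -0.0483, 0.0923]
eef_rot: [0.697, 0.717, -0.0, 0.0]
contact_force: [-0.0, -0.7, -0.2]
opening: 0.154
```

send_rows([
  [0,0,0.1,0,1],
  [0,0,0.1,0,1],
])

```text
time_s: 13.12
tool_pos: [0.5661, -0.0484, 0.0903]
eef_rot: [0.697, 0.717, -0.0, -0.0]
contact_force: [0.8, 1.0, -0.9]
opening: 0.154
```

send_rows([
  [0,0,0.1,0,1],
  [0,0,0.1,0,1],
])

```text
time_s: 13.38
tool_pos: [0.5661, -0.0483, 0.0883]
eef_rot: [0.697, 0.717, -0.0, -0.0]
contact_force: [-0.8, 0.1, -0.4]
opening: 0.153
```

send_rows([
  [0,0,0.1,0,1],
  [0,0,0.1,0,1],
])

```text
time_s: 13.62
tool_pos: [0.5661, -0.0483, 0.0862]
eef_rot: [0.697, 0.717, 0.0, 0.0]
contact_force: [0.4, -0.6, -0.7]
opening: 0.154
```

send_rows([
  [0,0,0.1,0,1],
  [0,0,0.1,0,1],
])

```text
time_s: 13.88
tool_pos: [0.5661, -0.0483, 0.0843]
eef_rot: [0.697, 0.717, 0.0, 0.0]
contact_force: [-0.2, 0.7, -0.6]
opening: 0.155
```

send_rows([
  [0,0,0.1,0,1],
  [0,0,0.1,0,1],
])

```text
time_s: 14.12
tool_pos: [0.5661, -0.0484, 0.0823]
eef_rot: [0.697, 0.717, 0.0, 0.0]
contact_force: [0.5, 0.2, -0.5]
opening: 0.153
```

send_rows([
  [0,0,0.1,0,1],
])

```text
time_s: 14.25
tool_pos: [0.566, -0.0484, 0.0812]
eef_rot: [0.697, 0.717, -0.0, -0.0]
contact_force: [0.1, -0.1, -0.8]
opening: 0.154
```

send_rows([
  [0,0,0.1,0,1],
])

```text
time_s: 14.38
tool_pos: [0.5655, -0.0483, 0.0804]
eef_rot: [0.697, 0.717, -0.0, -0.001]
contact_force: [-1.8, 0.7, 2.7]
opening: 0.153
```

send_rows([
  [0,0,0.1,0,1],
])

```text
time_s: 14.5
tool_pos: [0.5649, -0.0482, 0.0795]
eef_rot: [0.697, 0.717, -0.001, -0.001]
contact_force: [-3.7, -0.1, 10.0]
opening: 0.155
```

send_rows([
  [0,0,0.1,0,1],
])

```text
time_s: 14.62
tool_pos: [0.5651, -0.0482, 0.0792]
eef_rot: [0.697, 0.717, -0.001, -0.001]
contact_force: [-4.9, 0.5, 11.0]
opening: 0.152
```

send_rows([
  [0,-0.1,0,0,1],
])

```text
time_s: 14.75
tool_pos: [0.565, -0.0483, 0.0792]
eef_rot: [0.697, 0.717, 0.0, 0.0]
contact_force: [-1.2, 0.5, 6.4]
opening: 0.153
```

send_rows([
  [0,0,0,0,1],
])

```text
time_s: 14.88
tool_pos: [0.565, -0.0482, 0.0792]
eef_rot: [0.697, 0.717, 0.0, 0.0]
contact_force: [-2.1, 1.1, 7.0]
opening: 0.155
```

send_rows([
  [0,-0.05,0.05,0,1],
])

```text
time_s: 15.0
tool_pos: [0.565, -0.0483, 0.0791]
eef_rot: [0.697, 0.717, 0.0, 0.001]
contact_force: [-1.6, 0.6, 12.0]
opening: 0.159
```

send_rows([
  [0,0,0.05,0,1],
])

```text
time_s: 15.12
tool_pos: [0.5652, -0.0484, 0.0789]
eef_rot: [0.697, 0.717, 0.001, 0.001]
contact_force: [-2.1, 0.5, 11.0]
opening: 0.155
```

send_rows([
  [0,0,0.05,0,1],
])

```text
time_s: 15.25
tool_pos: [0.5654, -0.0484, 0.0784]
eef_rot: [0.697, 0.717, 0.001, 0.001]
contact_force: [-2.2, 0.6, 11.2]
opening: 0.148
```

send_rows([
  [0,0,0.05,0,1],
])

```text
time_s: 15.38
tool_pos: [0.5657, -0.0485, 0.078]
eef_rot: [0.697, 0.717, 0.001, 0.001]
contact_force: [-0.6, 1.6, 10.9]
opening: 0.153
```

send_rows([
  [0,0,0.08,0,1],
])

```text
time_s: 15.5
tool_pos: [0.5658, -0.0486, 0.0772]
eef_rot: [0.697, 0.717, 0.001, 0.001]
contact_force: [-1.9, 0.4, 9.4]
opening: 0.152
```

send_rows([
  [0,0,0.08,0,1],
])

```text
time_s: 15.62
tool_pos: [0.5657, -0.0486, 0.0762]
eef_rot: [0.697, 0.717, 0.001, 0.001]
contact_force: [-1.7, 0.2, 6.3]
opening: 0.154
```

send_rows([
  [0,0,0.08,0,1],
])

```text
time_s: 15.75
tool_pos: [0.5655, -0.0487, 0.0751]
eef_rot: [0.697, 0.717, 0.001, 0.001]
contact_force: [-1.3, -0.2, 5.0]
opening: 0.154
```

send_rows([
  [0,0,0.08,0,1],
])

```text
time_s: 15.88
tool_pos: [0.5654, -0.0486, 0.074]
eef_rot: [0.697, 0.717, 0.001, 0.001]
contact_force: [-0.7, -0.8, 4.1]
opening: 0.156
```

send_rows([
  [0,0,0.1,0,1],
  [0,0,0.1,0,1],
])

```text
time_s: 16.12
tool_pos: [0.5649, -0.0485, 0.071]
eef_rot: [0.697, 0.717, 0.0, 0.0]
contact_force: [-0.6, -0.2, 0.8]
opening: 0.154
```

send_rows([
  [0,0,0.1,0,1],
  [0,0,0.1,0,1],
])

```text
time_s: 16.38
tool_pos: [0.5644, -0.0483, 0.0685]
eef_rot: [0.697, 0.717, -0.0, -0.0]
contact_force: [-0.1, -0.4, -2.5]
opening: 0.154
```

send_rows([
  [0,0,0.1,0,1],
])

```text
time_s: 16.5
tool_pos: [0.5644, -0.0483, 0.0675]
eef_rot: [0.697, 0.717, -0.0, -0.0]
contact_force: [0.3, 0.7, -2.9]
opening: 0.154
```

send_rows([
  [0,0,0.05,0,1],
])

```text
time_s: 16.62
tool_pos: [0.5643, -0.0483, 0.0671]
eef_rot: [0.697, 0.717, -0.0, -0.0]
contact_force: [-0.1, -0.0, -3.3]
opening: 0.156
```

send_rows([
  [0,0,0.05,0,1],
])

```text
time_s: 16.75
tool_pos: [0.5643, -0.0483, 0.0668]
eef_rot: [0.697, 0.717, -0.0, -0.0]
contact_force: [0.6, -0.4, -3.5]
opening: 0.155
```

send_rows([
  [0,0,0.03,0,1],
])

```text
time_s: 16.88
tool_pos: [0.5644, -0.0483, 0.0666]
eef_rot: [0.697, 0.717, -0.0, -0.0]
contact_force: [1.0, -0.1, -4.3]
opening: 0.153
```

send_rows([
  [0,0,0.03,0,1],
])

```text
time_s: 17.0
tool_pos: [0.5644, -0.0483, 0.0664]
eef_rot: [0.697, 0.717, -0.0, -0.0]
contact_force: [0.5, 0.5, -4.3]
opening: 0.15
```

send_rows([
  [0,0,0.03,0,1],
])

```text
time_s: 17.12
tool_pos: [0.5644, -0.0483, 0.0662]
eef_rot: [0.697, 0.717, -0.0, -0.0]
contact_force: [0.6, 0.9, -4.9]
opening: 0.153
```

send_rows([
  [0,0,0.03,0,1],
])

```text
time_s: 17.25
tool_pos: [0.5644, -0.0483, 0.0659]
eef_rot: [0.697, 0.717, -0.0, -0.0]
contact_force: [1.2, 0.3, -3.6]
opening: 0.158
```

send_rows([
  [0,0,0.03,0,1],
])

```text
time_s: 17.38
tool_pos: [0.5644, -0.0483, 0.0656]
eef_rot: [0.697, 0.717, -0.0, -0.0]
contact_force: [-0.6, 0.5, -1.3]
opening: 0.152
```

send_rows([
  [0,0,0.03,0,1],
])

```text
time_s: 17.5
tool_pos: [0.5645, -0.0483, 0.0656]
eef_rot: [0.697, 0.717, -0.0, -0.0]
contact_force: [-0.3, -0.5, -0.2]
opening: 0.154
```

send_rows([
  [0,0,0.03,0,1],
])

```text
time_s: 17.62
tool_pos: [0.5645, -0.0483, 0.0656]
eef_rot: [0.697, 0.717, -0.0, -0.0]
contact_force: [-1.1, 0.3, 3.9]
opening: 0.153
```

send_rows([
  [0,0,0.03,0,1],
])

```text
time_s: 17.75
tool_pos: [0.5645, -0.0483, 0.0655]
eef_rot: [0.697, 0.717, 0.0, 0.0]
contact_force: [-1.7, 0.6, 7.3]
opening: 0.153
```

send_rows([
  [0,0,0.03,0,1],
])

```text
time_s: 17.88
tool_pos: [0.5645, -0.0483, 0.0655]
eef_rot: [0.697, 0.717, 0.0, 0.0]
contact_force: [-3.0, 1.0, 8.6]
opening: 0.155
```

send_rows([
  [0,0,0.01,0,1],
  [0,0,0,0,1],
])

```text
time_s: 18.12
tool_pos: [0.5645, -0.0483, 0.0655]
eef_rot: [0.697, 0.717, 0.0, 0.0]
contact_force: [-3.0, 0.5, 8.2]
opening: 0.154
```

send_rows([
  [0,-0.03,0.03,0,1],
  [0,0,0,0,1],
])

```text
time_s: 18.38
tool_pos: [0.5645, -0.0483, 0.0655]
eef_rot: [0.697, 0.717, 0.0, 0.0]
contact_force: [-2.2, 1.5, 8.2]
opening: 0.158
```

send_rows([
  [0,0,0.02,0,1],
  [0,0,0,0,1],
])

```text
time_s: 18.62
tool_pos: [0.5645, -0.0484, 0.0655]
eef_rot: [0.697, 0.717, 0.0, 0.0]
contact_force: [-3.4, 1.0, 10.0]
opening: 0.153
```

send_rows([
  [0,0,0.02,0,1],
  [0,0,0,0,1],
])

```text
time_s: 18.88
tool_pos: [0.5645, -0.0483, 0.0655]
eef_rot: [0.697, 0.717, 0.0, 0.0]
contact_force: [-2.0, 1.1, 12.2]
opening: 0.153
```

```bash
python3 look.py 7 blue_clip,stop_block;python3 -c "
from h import *
plan([0.568,-0.15,0.066],0.0275)
p=get_image('top');cv2.imwrite('pics/t7.png',p['frame'])"
```

```text
blue_clip [([0.5648, -0.0493, 0.0496], 0.79)]
stop_block []
shift cm [-10.17   0.07  -0.05] turn -3.5346362309951473e-05 cur yaw_y 0.027464653637690115 tcp [ 0.5645 -0.0483  0.0655] F [-2.94  1.49 11.36] open 0.152 t 19.025
```

View pics/w7.png

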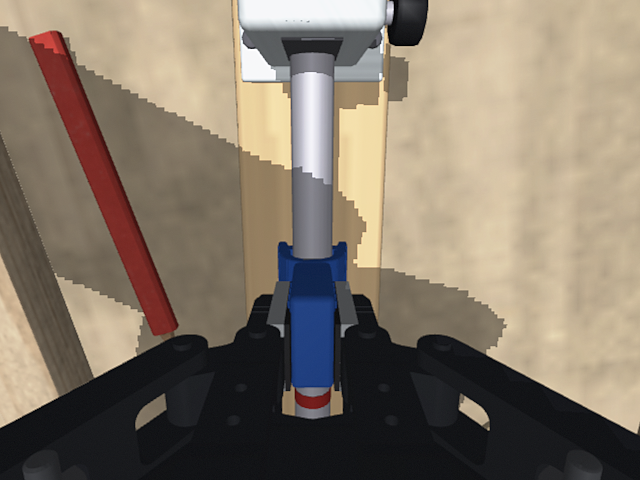

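send_rows([
  [0,-0.03,-0.1,0,1],
  [0,0,0,0,1],
])

```text
time_s: 19.32
tool_pos: [0.5645, -0.0484, 0.0655]
eef_rot: [0.697, 0.717, 0.0, 0.001]
contact_force: [-1.1, 1.7, 6.9]
opening: 0.154
```

send_rows([
  [-0.2,0,0,0,1],
  [-0.3,0,0,0,1],
])

```text
time_s: 19.58
tool_pos: [0.5647, -0.0524, 0.0655]
eef_rot: [0.698, 0.716, 0.001, 0.0]
contact_force: [-0.2, 4.9, 7.0]
opening: 0.153
```

send_rows([
  [-0.4,0,0,0,1],
  [-0.4,0,0,0,1],
  [-0.4,0,0,0,1],
])

```text
time_s: 19.95
tool_pos: [0.5651, -0.0645, 0.0655]
eef_rot: [0.698, 0.716, 0.001, 0.0]
contact_force: [0.0, 5.1, 7.5]
opening: 0.155
```

send_rows([
  [-0.4,0,-0.05,0,1],
  [-0.4,0,-0.03,0,1],
  [-0.4,0,0,0,1],
  [-0.4,0,0,0,1],
  [-0.4,0,0,0,1],
  [-0.4,0,0,0,1],
])

```text
time_s: 20.7
tool_pos: [0.5653, -0.0897, 0.0655]
eef_rot: [0.697, 0.717, 0.0, 0.0]
contact_force: [0.8, 3.8, 4.8]
opening: 0.152
```

send_rows([
  [-0.4,0,0,0,1],
  [-0.4,0,0,0,1],
  [-0.4,0,0,0,1],
  [-0.4,0,0,0,1],
  [-0.4,0,0,0,1],
  [-0.4,0,0,0,1],
])

```text
time_s: 21.45
tool_pos: [0.5659, -0.1137, 0.0656]
eef_rot: [0.697, 0.717, 0.0, 0.0]
contact_force: [1.1, 3.5, 5.6]
opening: 0.154
```

send_rows([
  [-0.4,0,0,0,1],
  [-0.4,0,0,0,1],
  [-0.4,0,0,0,1],
  [-0.4,0,0,0,1],
  [-0.3,0,0,0,1],
  [0,0,0,0,1],
])

```text
time_s: 22.2
tool_pos: [0.5664, -0.1331, 0.0656]
eef_rot: [0.697, 0.717, -0.0, 0.0]
contact_force: [0.8, 3.0, 4.6]
opening: 0.154
```

```bash
python3 look.py 8 blue_clip,stop_block;python3 -c "
from h import *
plan([0.568,-0.165,0.066],0.0275)
for t in ['top','scene']:
  p=get_image(t);cv2.imwrite('pics/t8%s.png'%t,p['frame'])
  for n in ['stop_block','blue_clip']:
    print(t,n,[(x['xyz'],x['confidence']) for x in finder.place_of(p,n)[:1]])
f=cv2.imread('pics/t8top.png');cv2.imwrite('pics/t8z.png',cv2.resize(f[190:280,280:490],None,fx=3.7,fy=3.7,interpolation=cv2.INTER_CUBIC))
"
```

```text
blue_clip []
stop_block []
shift cm [-3.2   0.07 -0.04] turn 0.00010293038821451717 cur yaw_y 0.027602930388214462 tcp [ 0.5664 -0.1331  0.0656] F [0.23 1.98 5.1 ] open 0.153 t 22.35
top stop_block []
top blue_clip []
scene stop_block []
scene blue_clip []
```

View pics/t8z.png

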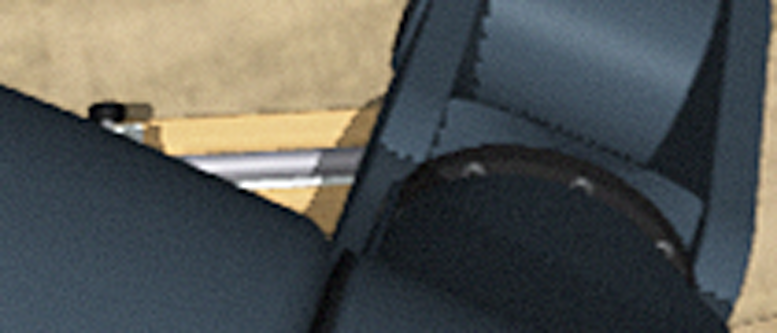

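View pics/w8.png

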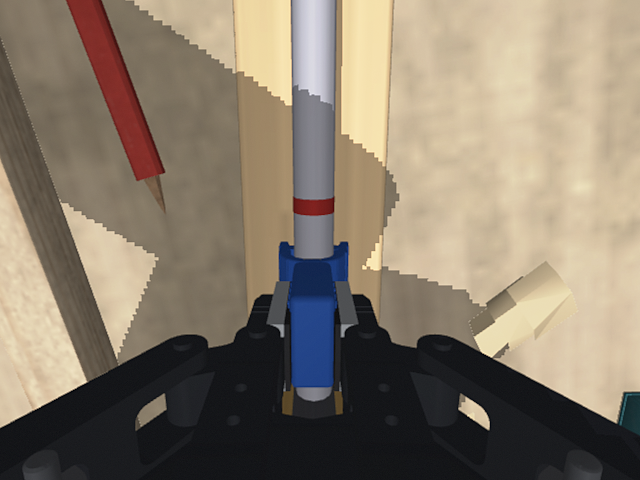

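```bash
python3 -c "
from rect import *
f,p,T=load('2')
cv2.imwrite('pics/z9.png',cv2.resize(f[190:260,260:360],None,fx=7,fy=7,interpolation=cv2.INTER_CUBIC))
for v in (208,210,212,214,216): print(v,at_z(p,T,(306,v),.084))
"
```

```text
208 [ 0.57065539 -0.16654822  0.084     ]
210 [ 0.57065768 -0.16826387  0.084     ]
212 [ 0.57065997 -0.16998396  0.084     ]
214 [ 0.57066227 -0.17170853  0.084     ]
216 [ 0.57066457 -0.1734376   0.084     ]
```

View pics/z9.png

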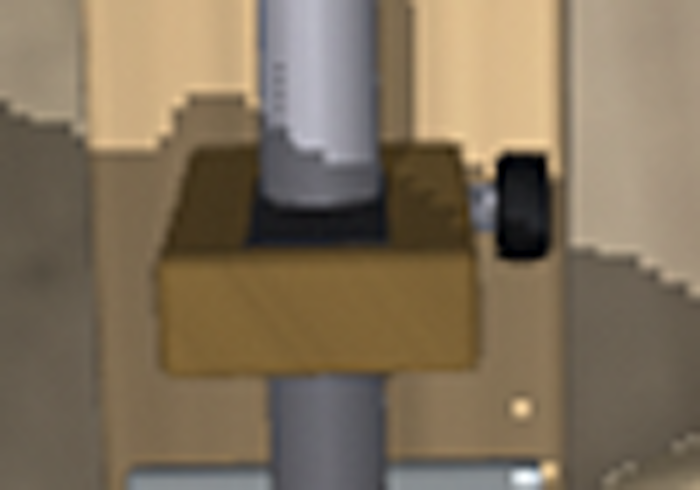

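send_rows([
  [-0.4,0,0,0,1],
  [-0.4,0,0,0,1],
  [-0.4,0,0,0,1],
  [-0.4,0,0,0,1],
  [-0.4,0,0,0,1],
  [-0.2,0,0,0,1],
  [-0.1,0,0,0,1],
])

```text
time_s: 23.52
tool_pos: [0.567, -0.1547, 0.0655]
eef_rot: [0.698, 0.717, 0.0, -0.0]
contact_force: [1.7, 4.6, 5.8]
opening: 0.152
```

send_rows([
  [-0.1,0,0,0,1],
  [-0.1,0,0,0,1],
])

```text
time_s: 23.78
tool_pos: [0.5671, -0.1566, 0.0656]
eef_rot: [0.697, 0.717, 0.0, -0.0]
contact_force: [2.2, 5.1, 6.4]
opening: 0.15
```

send_rows([
  [-0.1,0,0,0,1],
])

```text
time_s: 23.9
tool_pos: [0.5671, -0.1576, 0.0655]
eef_rot: [0.697, 0.717, 0.0, -0.0]
contact_force: [1.2, 5.0, 5.9]
opening: 0.153
```

send_rows([
  [-0.1,0,0,0,1],
])

```text
time_s: 24.02
tool_pos: [0.5671, -0.1586, 0.0655]
eef_rot: [0.697, 0.717, 0.0, -0.0]
contact_force: [1.4, 4.7, 6.3]
opening: 0.152
```

send_rows([
  [-0.07,0,-0.01,0,1],
  [-0.07,0,0,0,1],
])

```text
time_s: 24.28
tool_pos: [0.5672, -0.1601, 0.0656]
eef_rot: [0.697, 0.717, 0.0, -0.0]
contact_force: [2.4, 3.7, 4.9]
opening: 0.152
```

send_rows([
  [-0.07,0,0,0,1],
  [-0.07,0,0,0,1],
])

```text
time_s: 24.52
tool_pos: [0.5672, -0.1616, 0.0655]
eef_rot: [0.697, 0.717, 0.0, -0.0]
contact_force: [1.0, 4.2, 4.8]
opening: 0.155
```

send_rows([
  [-0.07,0,0,0,1],
  [-0.07,0,0,0,1],
])

```text
time_s: 24.78
tool_pos: [0.5672, -0.163, 0.0655]
eef_rot: [0.697, 0.717, 0.0, -0.0]
contact_force: [1.2, 4.6, 4.9]
opening: 0.155
```

send_rows([
  [-0.07,0,0,0,1],
])

```text
time_s: 24.9
tool_pos: [0.5673, -0.1637, 0.0656]
eef_rot: [0.697, 0.717, 0.0, -0.0]
contact_force: [1.7, 3.6, 5.0]
opening: 0.151
```

send_rows([
  [-0.06,0,0,0,1],
])

```text
time_s: 25.02
tool_pos: [0.5673, -0.1642, 0.0655]
eef_rot: [0.697, 0.717, 0.0, -0.0]
contact_force: [1.5, 3.8, 5.3]
opening: 0.153
```

send_rows([
  [-0.06,0,0,0,1],
])

```text
time_s: 25.15
tool_pos: [0.5673, -0.1648, 0.0655]
eef_rot: [0.697, 0.717, 0.0, -0.0]
contact_force: [1.8, 4.2, 6.0]
opening: 0.155
```

send_rows([
  [-0.06,0,0,0,1],
])

```text
time_s: 25.28
tool_pos: [0.5673, -0.1655, 0.0655]
eef_rot: [0.697, 0.717, 0.0, -0.0]
contact_force: [1.6, 4.2, 5.6]
opening: 0.153
```

send_rows([
  [-0.06,0,0,0,1],
])

```text
time_s: 25.4
tool_pos: [0.5673, -0.1657, 0.0656]
eef_rot: [0.698, 0.717, 0.001, -0.0]
contact_force: [1.8, 6.3, 6.1]
opening: 0.156
```

send_rows([
  [-0.05,0,0,0,1],
])

```text
time_s: 25.52
tool_pos: [0.5673, -0.1658, 0.0656]
eef_rot: [0.698, 0.716, 0.001, -0.001]
contact_force: [2.8, 7.0, 7.0]
opening: 0.154
```

send_rows([
  [-0.04,0,0,0,1],
])

```text
time_s: 25.65
tool_pos: [0.5673, -0.1658, 0.0655]
eef_rot: [0.698, 0.716, 0.001, -0.001]
contact_force: [2.4, 8.3, 5.5]
opening: 0.154
```

send_rows([
  [-0.03,0,0,0,1],
])

```text
time_s: 25.78
tool_pos: [0.5673, -0.1658, 0.0655]
eef_rot: [0.698, 0.716, 0.001, -0.001]
contact_force: [2.5, 9.8, 6.3]
opening: 0.153
```

send_rows([
  [-0.02,0,0,0,1],
  [0,0,0,0,1],
])

```text
time_s: 26.02
tool_pos: [0.5673, -0.1658, 0.0656]
eef_rot: [0.698, 0.716, 0.001, -0.001]
contact_force: [2.0, 8.6, 6.2]
opening: 0.154
```

send_rows([
  [-0.05,0,0,0,1],
  [0,0,0,0,1],
])

```text
time_s: 26.28
tool_pos: [0.5673, -0.1658, 0.0655]
eef_rot: [0.698, 0.716, 0.001, -0.001]
contact_force: [3.5, 11.2, 6.8]
opening: 0.156
```

send_rows([
  [-0.03,0,0,0,1],
  [0,0,0,0,1],
])

```text
time_s: 26.52
tool_pos: [0.5673, -0.1658, 0.0655]
eef_rot: [0.698, 0.716, 0.001, -0.002]
contact_force: [3.5, 10.8, 6.5]
opening: 0.154
```

send_rows([
  [0.05,0.03,-0.03,0,1],
  [0.05,0.02,-0.03,0,1],
  [0,0,0,0,1],
])

```text
time_s: 26.9
tool_pos: [0.5673, -0.1658, 0.0656]
eef_rot: [0.698, 0.717, 0.001, -0.002]
contact_force: [2.9, 7.8, 4.1]
opening: 0.159
```

send_rows([
  [0.02,0.02,-0.02,0,1],
  [0,0,0,0,1],
  [0,0,0,0,1],
], grip_force=20)

```text
time_s: 27.28
tool_pos: [0.5673, -0.1658, 0.0656]
eef_rot: [0.698, 0.717, 0.0, -0.002]
contact_force: [1.7, 6.8, 2.6]
opening: 0.152
```

Open gradually, without moving.

send_rows([
  [0.04,0.02,0,0,1],
  [0,0,0,0,0.5],
  [0,0,0,0,0.4],
  [0,0,0,0,0.3],
  [0,0,0,0,0.2],
  [0,0,0,0,0.2],
])

```text
time_s: 28.02
tool_pos: [0.5681, -0.1674, 0.0663]
eef_rot: [0.697, 0.717, -0.0, 0.0]
contact_force: [0.5, 0.2, -0.5]
opening: 0.402
```

```bash
python3 look.py 9 blue_clip;python3 -c "
from h import *
plan([0.568,-0.165,0.13],0.0275)"
```

```text
blue_clip [([0.5693, -0.1691, 0.0494], 0.62)]
shift cm [ 0.23 -0.   -6.36] turn -0.0001322439878641557 cur yaw_y 0.027367756012135907 tcp [ 0.5681 -0.1673  0.0664] F [ 0.35 -0.35  0.32] open 0.406 t 28.125
```

View pics/w9.png

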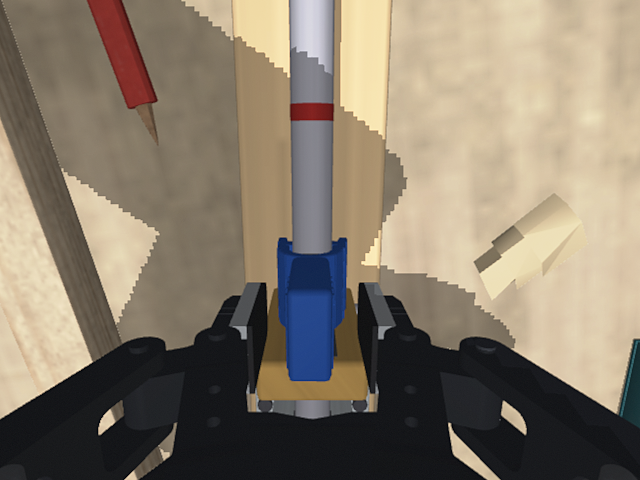

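send_rows([
  [0,0,-1,0,0.2],
  [0,0,-2,0,0.2],
  [0,0,-3,0,0.2],
  [0,0,-4,0,0.2],
  [0,0,-4,0,-1],
  [-2,0,-2,0,-1],
  [-4,0,0,0,-1],
  [0,0,0,0,-1],
])

```text
time_s: 29.12
tool_pos: [0.5702, -0.2299, 0.2277]
eef_rot: [0.698, 0.716, 0.0, 0.002]
contact_force: [-0.8, -0.4, 0.3]
opening: 0.999
```

send_rows([
  [0,0,0,0,-1],
  [0,0,0,0,-1],
])

```text
time_s: 29.38
tool_pos: [0.5694, -0.2261, 0.2262]
eef_rot: [0.697, 0.717, -0.0, -0.001]
contact_force: [0.1, 0.0, -0.4]
opening: 0.998
```

```bash
python3 look.py 10 blue_clip,stop_block,blue_tab;python3 -c "
from rect import *
print(arm.sense()['tool_pos'])
f,p,T=load('10')
a=rectify(f,p,T,.084,.52,.62,-.22,-.1,5000);b=rectify(f,p,T,.0975,.52,.62,-.22,-.1,5000);cv2.imwrite('pics/r10.png',cv2.resize(np.hstack([a,b]),(780,468)))
p=get_image('scene');cv2.imwrite('pics/s10.png',cv2.resize(p['frame'][150:320,270:490],None,fx=3.5,fy=3.5,interpolation=cv2.INTER_CUBIC))
for n in ['stop_block','blue_clip','yellow_clip']:
    print(n,[(x['xyz'],x['confidence']) for x in finder.place_of(p,n)[:1]])
"
```

```text
blue_clip [([0.5672, -0.1688, 0.0476], 0.82), ([0.5731, -0.187, 0.014], 0.25)]
stop_block [([0.5711, -0.1875, 0.0154], 0.7)]
blue_tab [([0.5679, -0.1675, 0.0802], 0.7)]
[ 0.56974601 -0.22647468  0.22619167]
stop_block []
blue_clip []
yellow_clip [([0.4812, 0.2369, 0.017], 0.78)]
```

View pics/w10.png

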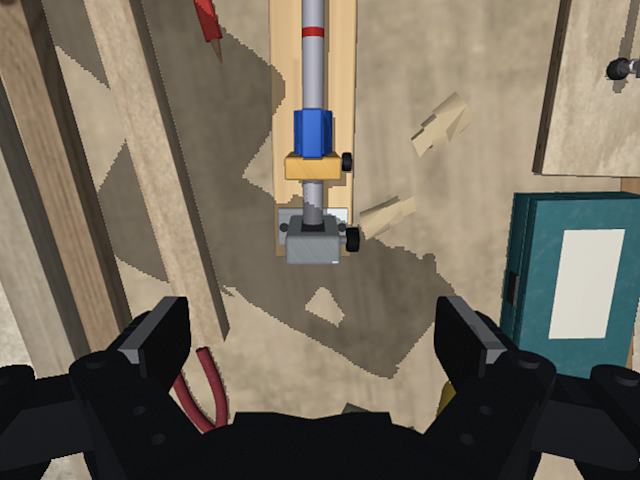

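View pics/s10.png

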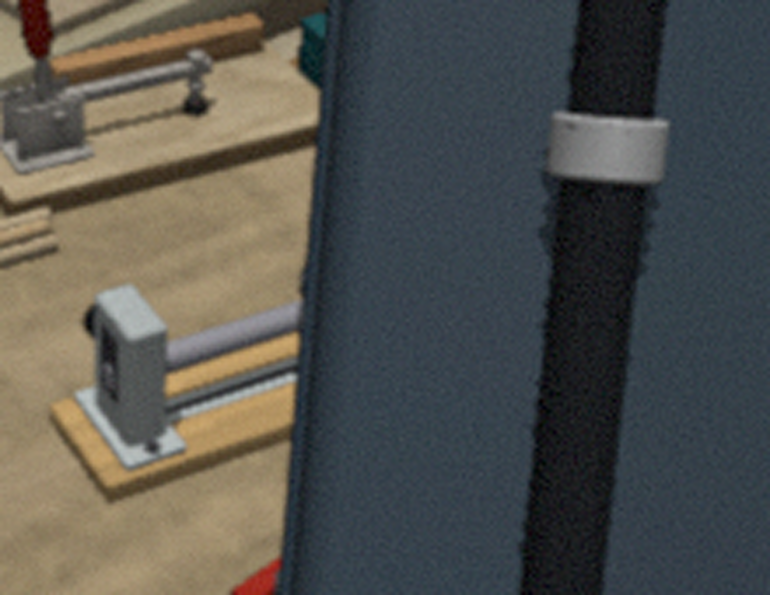

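View pics/r10.png

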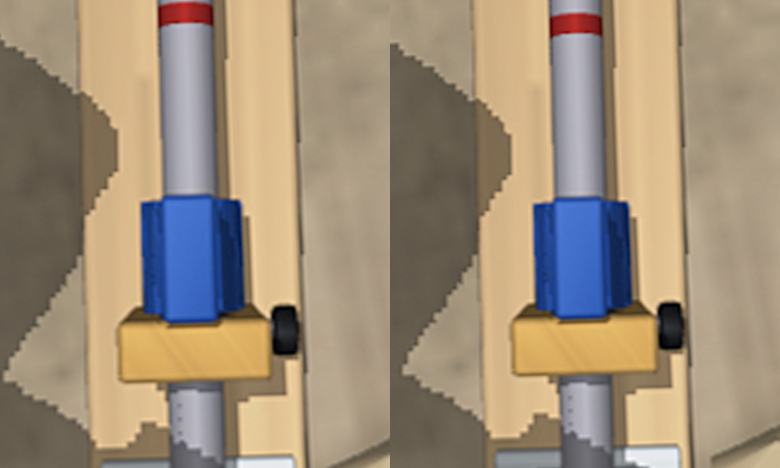

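```bash
python3 -c "
from h import *
print(arm.hand_in())"
```

```text
the job is handed in; nothing more can be done
None
```

The blue clip is on the rod, touching the brass stop block, and the job is handed in at about 30 s of the 64 s allowed. The hand-in gave no verdict, so what follows rests on my own readings.

**Pressing on:** I put the clip on at the free end, about 50 mm from the red band. The catches spread at about 11–12 N, the clip pulled itself down, and I pressed it home to about 12 N against firm resistance. The rod axis came out at roughly 51–52 mm by feel.

**Sliding to the block:** Drag was about 4 N. At the block the wrist read about 11 N, so roughly 7 N was on the block, and the tool did not move while it pressed. I then eased off, opened the gripper and backed away.

**Last checks:** The final wrist picture shows the clip upright and centred, with its end within about 1 mm of the block face.
- **Block position:** measured before and after, it agrees within the finder's ±4 mm. That is coarser than the 3 mm limit, so I also rely on the tool not moving while it pressed.
- **Yellow clip:** it is where it started.
- **Scene camera:** the arm blocked its view of the clip and block, so it could not confirm the side view.
- **Clip position:** the finder put the clip about 3 mm nearer the block than the touch reading did. That is within its error, and the picture and the touch reading agree with each other.

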